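Take the depth of a post holder's bore

TASK

Take the depth of the taller post holder's bore with the depth rod that stands in the grey tool block: lower the rod slowly into the bore and press it gently down until it really stands on the bottom, hold it there a moment with a light, steady push, with its sliding collar left on the holder's rim to mark the depth. Then draw the rod out and stand it back in the middle hole of the tool block with the mark undisturbed, ready for the caliper. Leave everything else where it is.

Things in the scene. Friction and masses are not known exactly. Their poses are not given: they have to be found in the camera images.
- depth_rod: Depth rod: a straight steel rod, 10 mm diameter with a chamfered foot, with a black, knurled, slip-free grip on top (20 mm diameter, from 91 to 122 mm above the foot); 125 mm long in all, 0.11 kg with its collar. Origin: centre of the foot (lower end); z runs up along the rod to the grip. It stands upright in the middle hole of the tool block at the start
- depth_rod_grip (a point): middle of the rod's grip, on its axis, 106 mm above the foot
- collar (a joint): aluminium collar (flange 31 mm diameter, 11 mm high, too wide for any bore) that slides along the rod with about 2.5 N of friction and stays where it is left. Value in m: distance of its flat underside from the rod's foot, less 0.020; grows as it is pushed up towards the grip, 0 to 0.048. It starts below 0.008, lower on the rod than the mark to be taken
- holder_tall: taller of two fixed optical post holders: upright dark steel tube, 29 mm diameter, rim 74 mm above the bench, on a 74 x 50 x 10 mm aluminium foot plate; brass thumbscrew on its +y side, 14 mm below the rim, reaching 33 mm from the axis. Origin: on the bore's axis, underside of the plate; z up
- holder_tall_mouth (a point): centre of the bore's mouth at rim height of the taller post holder, 74 mm above the bench. The vertical blind bore is 13 mm in diameter (15 mm in the uppermost 2 mm). Its depth is not known, somewhere between 30 and 52 mm; its bottom is the rigid flat head of a steel stud (stud_tall), which stands at another height each time
- holder_short: the shorter post holder, same make and bore, rim 50 mm above the bench; not to be used. Origin: centre of the foot plate's underside
- rest: grey tool block, fixed, 92 x 46 x 28 mm, with three blind holes in a row along its x axis (31 mm apart), each 16 mm deep. The middle one, 11.6 mm wide with a 1 mm chamfer, is the depth rod's; the outer ones are too small for it. Origin: centre of the underside; z up
- rest_hole (a point): centre of the mouth of the tool block's middle hole, 28 mm above the bench
- objective_spare: spare microscope objective, 30 mm diameter, 44 mm high, standing loose behind the work; to be left alone. Origin: centre of its underside
- pencil_blue: slim pen, 142 x 9 x 10 mm, lying loose on the bench between the task's things; to be left alone. Origin: centre of its underside
- caliper: sliding caliper, 200 x 64 x 12 mm, lying loose on the bench; to be left alone. Origin: centre of its underside

How it is judged:
By the outcome, as a careful person would: the job done as asked, in the order asked, and still so for the second after the job is handed in, with the robot touching nothing.
It also fails if it takes over 54 s, if anything falls off the work surface, if the arm or the gripper's body presses on something with over 40 N, if the wrist force passes 120 N, or if a joint passes its speed limit or range.

ROBOT

A 6-joint arm with a two-finger parallel gripper is mounted at the origin on a cart in front of the work surface, level with it; the furniture and walls round the work are solid. World frame = base frame: x ahead of the robot, y to its left, z up, the work surface at z = 0. Lengths are in mm, angles in degrees, forces in N, time in s.
With the tool pointing down it reaches from about 350 to 850 mm from the base axis. Payload 8.1 kg.
Tool frame: the origin (TCP) lies at the very end of the fingers, on their centre line; the grasp point (between the pads) lies 19 mm behind it; z points along the fingers, y is the line along which they close (so a half turn about z gives the same grasp; the last joint's range is limited). The gripper opens to 85 mm and grips with 20 to 120 N. Pads are 22 mm wide; open, the fingers measure 114 mm over their backs; the gripper's body (76 mm by 85 mm) begins 54 mm behind the grasp point. The pads swing forward as they close: fully open they stand 13 mm farther back than shut.
Start: joints at [64.091, 7.471, 85.268, -0, 87.261, -4.893], TCP at [215.157, 560.101, 231.292] pointing down, gripper open.
Joint ranges: [-169.43, 169.43], [-51.17, 129.36], [1.28, 143.12], [-76.62, 256.62], [0, 156.53], [-152.29, 152.29]. Speed limits (degrees/s): [136.94, 136.94, 159.86, 180, 180, 180].

INTERFACE

Orientations are given as [roll, pitch, yaw] about the fixed x, y, z axes, in that order (R = Rz(yaw) Ry(pitch) Rx(roll)).
In Python, from bench import * gives the robot as it stands.
- The arm moves only by the tool play_rows, never from a script. Its argument "increments" is a list of rows, each a list of 3 entries, a list of its own where there are three numbers: the gripper's target within -1 to 1 (fully open at 1, half-way at 0, shut at -1), then the shift along the tool's x, y, z in mm, then the turn about the tool's z in rad. A call has 1 to 12 rows; each row shifts and turns the commanded pose from where the row before left it, along the tool's axes as they then stand; what a row does not reach is not made up. A row lasts 1/12 s, in which the tool goes at most 41.7 mm and 7.16 degrees, less where a joint would pass 70% of its speed; a pose out of reach is approached as far as the arm can. A call is refused whole if a number of a shift passes 41.7 or a number of a turn 0.125, either way. A call with a gripper value outside its range is refused whole. The fingers move at their own pace and stop on an object; "force" is the grip in N (left out, the last holds). Time passes only in rows, so rows that do not move let the fingers close. It gives the time, the measured TCP pose, the force, the opening and the grip force at its end, in the units of the state.
- sense(): the state, without advancing time (a new reading comes with each control period).
- snapshot(name): name is "side" or "top"; returns a dict with "color" (400x640x3 uint8, red, green, blue), "intrinsics" (3x3 intrinsics, pixels), "k1" (the pictures are not rectified: a ray, as slopes to the right and down, at radius r is drawn at 1 + k1 r^2 times it, then the intrinsics apply), "world_from_camera" (4x4, takes a point from camera to world coordinates). Camera axes: x right, y down, z forward; pixel columns grow to the right and rows downward; lengths in mm; the calibration is good to about 2 mm. A picture is of the moment at which its call begins. There is no depth.
- hand_in(): hands the job in; it is judged then, once.
Trained networks look in a picture, given as the dict that the camera call returned (one of the last four; its "shot" number tells which), for a name from the list of things; names that differ only in an ending like _2 or _b are one class to them, and where a whole thing is asked for, a point or a joint stands for the part that bears it (a point fixed in the world has none). Each returns a list of dicts, best first, with "p" (0 to 1); they miss things now and then, are a little off and sometimes report something else, mostly with a low value. They report only what shows in the picture. A call takes as long as a camera call.
- find_in(query, picture): "xyz" ([x, y, z] in mm, in the coordinates of the camera as it stood for that picture, good to about 4 mm: the middle of the surface that is visible of it).
- regions_of(query, picture): "mask" (400x640 bool, what is visible of it).
- pinpoint(query, picture): "xyz" ([x, y, z] in mm, in the coordinates of the camera as it stood for that picture, good to about 4 mm: a listed point, or the origin of a listed thing).
The state is a dict: "time": time; "joint_pos": joint angles; "qd": joint speeds; "joint_efforts": joint torques, N m; "tool_pos": TCP position; "tcp_rot": TCP orientation; "ft_force": force on the tool from outside, world axes, zero at the start; "wrist_torque": the same for the moment, N m; "finger_gap": finger opening in mm; "grip_force": force on a finger pad.
Only numpy, scipy, OpenCV 4.12 (cv2) and the standard library are available. Lean on these libraries where they do the work, as an engineer would, in place of code of your own. Each camera call takes 0.05 s, during which the arm holds its last target. There are 200 camera calls.

## Working session

There is one attempt and no reset: what is moved stays moved. The work goes in short steps, Python scripts to look and compute and a tool call to move; the robot and the scene stay as the last step left them, time stands still between calls to the robot, and variables do not carry over. Pictures are saved under pics/ and viewed, at most 10 in all, crops included, and the job is handed in when it is done.

Besides the shell and the picture viewer there is one more tool, called by a JSON object that holds its "fn" and its "kwargs", one argument or row to a line. play_rows: Moves the arm, as the interface text tells. Its arguments: {"type":"object","properties":{"increments":{"type":"array","items":{"type":"array"}},"force":{"type":"number"}},"required":["increments"]}

```bash
mkdir -p pics; ls; cat > h.py <<'E'
from bench import *
import numpy as np, cv2
def w(s,p):
    return (np.array(s["world_from_camera"])@np.r_[p,1])[:3]
def proj(s,P):
    T=np.linalg.inv(np.array(s["world_from_camera"]));p=T@np.r_[P,1]
    a=p[:2]/p[2];a=a*(1+s["k1"]*(a@a));K=np.array(s["intrinsics"]);return K[:2,:2]@a+K[:2,2]
def ray(s,u,v):
    K=np.array(s["intrinsics"]);d=np.linalg.solve(K,[u,v,1])[:2];a=d.copy()
    for _ in range(20): a=d/(1+s["k1"]*(a@a))
    T=np.array(s["world_from_camera"]);return T[:3,3],T[:3,:3]@np.r_[a,1]
def atz(s,u,v,z):
    o,d=ray(s,u,v);return o+d*(z-o[2])/d[2]
def save(s,n,crop=None,k=1):
    c=s["color"][:,:,::-1]
    if crop: c=c[crop[1]:crop[3],crop[0]:crop[2]]
    cv2.imwrite("pics/"+n+".png",cv2.resize(c,None,fx=k,fy=k,interpolation=cv2.INTER_CUBIC))
E
python3 - <<'E'
from h import *
np.set_printoptions(precision=1,suppress=True)
print(sense())
for n in("side","top"):
    s=snapshot(n);save(s,n+"0");print(n,np.array(s["world_from_camera"]),s["k1"],s["intrinsics"][0][0])
    for q in("depth_rod_grip","depth_rod","rest_hole","holder_tall_mouth","holder_tall","holder_short","rest","objective_spare","pencil_blue","caliper"):
        print(q,[(round(r["p"],2),w(s,r["xyz"]),proj(s,w(s,r["xyz"]))) for r in pinpoint(q,s)[:2]])
E
```

```text
pics
{'time': 0.0, 'joint_pos': array([64.1,  7.5, 85.3, -0. , 87.3, -4.9]), 'qd': array([-0., -0., -0.,  0., -0., -0.]), 'joint_efforts': array([ -0. , -56.9, -50.1,  -0. ,   0. ,   0. ]), 'tool_pos': array([214.9, 559.6, 230.3]), 'tcp_rot': array([-179.9,   -0. ,  159. ]), 'ft_force': array([-0.2, -0.3,  0.1]), 'wrist_torque': array([ 0., -0.,  0.]), 'grip_force': 0.0, 'finger_gap': 85.35355778658817}
side [[   0.9   -0.3    0.3  285.6]
 [  -0.4   -0.6    0.7 -555.1]
 [  -0.    -0.8   -0.7  647.9]
 [   0.     0.     0.     1. ]] 0.024113975138002654 454.15669026733497
depth_rod_grip [(0.94, array([484.3, 188.7, 113.5]), array([269.1, 148.7]))]
depth_rod [(0.8, array([481.4, 189.2,  11.8]), array([271.6, 187.2])), (0.44, array([533.6,  29.9,   0.6]), array([322.5, 231.8]))]
rest_hole [(0.78, array([481. , 187.4,  27.5]), array([271.1, 182.2]))]
holder_tall_mouth [(0.82, array([539.4,  26.4,  73. ]), array([325.9, 205.1])), (0.6, array([383.1,  43.8,  -2.4]), array([247.5, 250.7]))]
holder_tall [(0.66, array([535. ,  27.2,  -3.1]), array([323.7, 233.8]))]
holder_short [(0.71, array([
[... 777 characters left out ...]
der_tall_mouth [(0.81, array([538.5,  21.7,  73.7]), array([314.6, 199.6]))]
holder_tall [(0.64, array([538.4,  25.2,   4.1]), array([312.3, 205.9]))]
holder_short [(0.66, array([ 542.1, -130.3,   -0.8]), array([389.9, 203.9])), (0.24, array([483.6, 185.2,  -1.3]), array([231.1, 234.3]))]
rest [(0.73, array([486.4, 186.1,   0.8]), array([230.5, 232.8]))]
objective_spare [(0.58, array([685. , -57.9,   0.7]), array([352.2, 135.3])), (0.24, array([391.8,  44. ,  -3.6]), array([303.2, 281. ]))]
pencil_blue [(0.84, array([529.6, 104.6,   1.8]), array([272.1, 210.7])), (0.57, array([483.2, 186.5,  -1.7]), array([230.5, 234.6]))]
caliper [(0.71, array([387.2,  41.5,  -3.3]), array([304.5, 283.4]))]
```

View pics/side0.png

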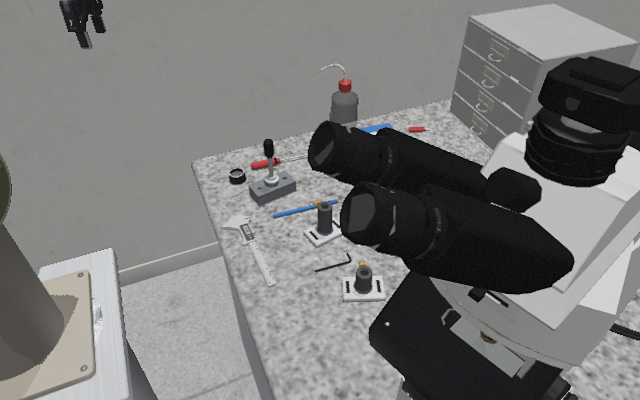

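View pics/top0.png

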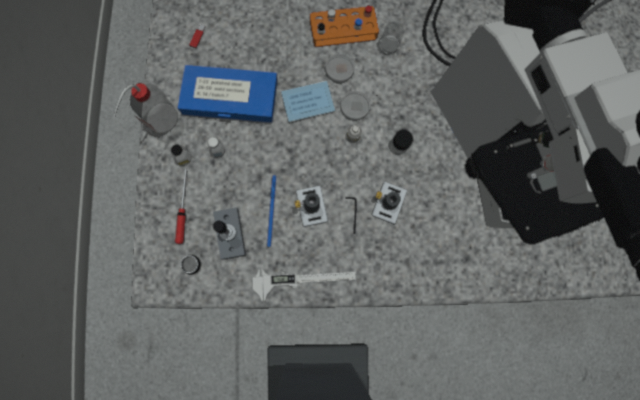

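The side view shows the rod in the block at about (270,165) and the tall holder at (325,215). The top view shows the grip at (221,227) and the tall mouth at (313,200). The network finds agree with both. Next I'll take close crops to refine the positions.

```bash
python3 - <<'E'
from h import *
np.set_printoptions(precision=1,suppress=True)
t=snapshot("top");s=snapshot("side")
def cr(a,x,y,h,k): return cv2.resize(a["color"][y-h:y+h,x-h:x+h,::-1],None,fx=k,fy=k,interpolation=cv2.INTER_CUBIC)
a=np.vstack([np.hstack([cr(t,228,230,29,5),cr(t,313,202,29,5)]),np.hstack([cr(s,271,172,29,5),cr(s,325,217,29,5)])])
cv2.imwrite("pics/c1.png",a)
for i in range(3):
  if i: t=snapshot("top");s=snapshot("side")
  for n,c in(("top",t),("side",s)):
    for q in("depth_rod_grip","rest_hole","holder_tall_mouth"):
      r=pinpoint(q,c)
      if r: print(n,q,w(c,r[0]["xyz"]))
E
```

```text
top depth_rod_grip [482.9 183.1 115.8]
top rest_hole [484.  187.4  28.1]
top holder_tall_mouth [535.   22.1  74.5]
side depth_rod_grip [483.9 187.2 118.2]
side rest_hole [478.3 186.1  26.7]
side holder_tall_mouth [537.8  27.1  74.2]
top depth_rod_grip [485.  184.6 116.4]
top rest_hole [485.9 190.5  29.2]
top holder_tall_mouth [538.7  25.1  75.3]
side depth_rod_grip [483.3 190.  114.5]
side rest_hole [477.3 186.2  28.1]
side holder_tall_mouth [481.8 187.2  11.3]
top depth_rod_grip [484.4 182.1 115.7]
top rest_hole [480.7 189.1  30.6]
top holder_tall_mouth [537.3  22.5  73.1]
side depth_rod_grip [483.3 190.  117. ]
side rest_hole [478.6 187.8  27.9]
side holder_tall_mouth [538.9  23.9  72.1]
```

View pics/c1.png

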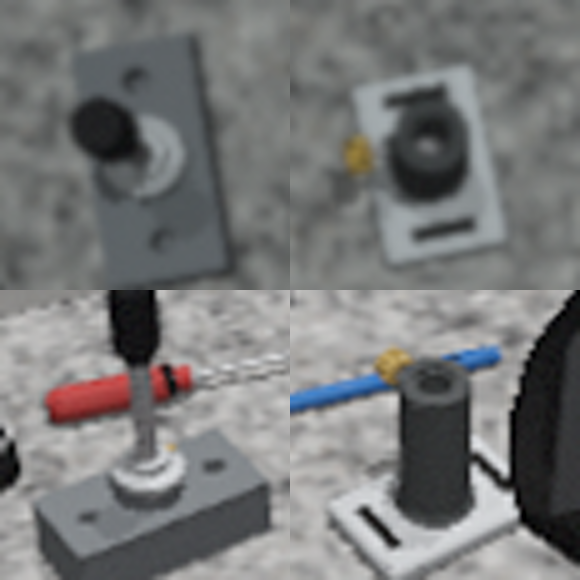

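{"fn": "play_rows", "kwargs": {
  "increments": [
    [1,[0,0,0],-0.122],
    [1,[0,0,0],-0.122],
    [1,[0,0,0],-0.122]
  ]
}}

```text
time: 2.55
tool_pos: [215.2, 560.1, 231.3]
tcp_rot: [-180.0, 0.0, -179.7]
ft_force: [-0.1, 0.1, -0.8]
finger_gap: 85.3
grip_force: 0.0
```

The crop shows the grip top at about top (219.6,226.4), the tall mouth at about top (311.4,201), and the mouth in the side view at about (324.8,206). I'll turn these pixels into positions at the known heights.

```bash
python3 - <<'E'
from h import *
np.set_printoptions(precision=1,suppress=True)
t=snapshot("top");s=snapshot("side")
print("grip top",atz(t,219.3,226.3,137)," mouth",atz(t,311.4,201,74),atz(s,324.6,206,74))
for z in(28,74,137):print(z,proj(t,[484,187,z]),proj(s,[484,187,z]))
# outer holes in crop -> mid
print("holes",atz(t,199+135/5-.4,201+78/5-.4,28),atz(t,199+162/5-.4,201+239/5-.4,28))
print("holes side",atz(s,242+90/5-.4,143+(517-290)/5-.4,28),atz(s,242+215/5-.4,143+(466-290)/5-.4,28))
print(sense()["joint_pos"])
E
```

```text
grip top [482.5 183.5 137. ]  mouth [535.8  27.6  74. ] [535.8  24.1  74. ]
28 [227.8 232.5] [272.5 181.8]
74 [223.7 229.7] [270.8 164.7]
137 [217.3 225.4] [268.2 139.5]
holes [515.4 191.9  28. ] [453.7 180.3  28. ]
holes side [452.2 178.1  28. ] [512.5 189.4  28. ]
[ 64.1   7.5  85.3  -0.   87.3 -26. ]
```

{"fn": "play_rows", "kwargs": {
  "increments": [
    [0.3,[-20,-28,0],0],
    [0.3,[-20,-28,0],0],
    [0.3,[-20,-28,0],0],
    [0.3,[-20,-28,0],0],
    [0.3,[-20,-28,0],0],
    [0.3,[-20,-28,0],0],
    [0.3,[-20,-28,0],0],
    [0.3,[-20,-28,0],0],
    [0.3,[-20,-28,0],0],
    [0.3,[-20,-28,0],0],
    [0.3,[-20,-28,0],0],
    [0.3,[-20,-28,0],0]
  ]
}}

```text
time: 3.65
tool_pos: [455.6, 222.4, 231.5]
tcp_rot: [180.0, 0.0, 179.7]
ft_force: [0.4, -0.2, 0.4]
finger_gap: 55.4
grip_force: 0.0
```

{"fn": "play_rows", "kwargs": {
  "increments": [
    [0.3,[-20,-28,0],0],
    [0.3,[-9,-11,0],0],
    [0.3,[0,0,0],0]
  ]
}}

```text
time: 3.9
tool_pos: [485.6, 182.0, 231.3]
tcp_rot: [-180.0, 0.0, 179.5]
ft_force: [-0.1, 0.1, 0.8]
finger_gap: 55.2
grip_force: 0.0
```

```bash
python3 - <<'E'
from h import *
np.set_printoptions(precision=2,suppress=True)
t=snapshot("top");s=snapshot("side")
for i in range(4): 
  snapshot("top");x=sense();print(x["tool_pos"],x["tcp_rot"],x["joint_pos"])
def cr(a,x,y,h,k): return cv2.resize(a["color"][y-h:y+h,x-h:x+h,::-1],None,fx=k,fy=k,interpolation=cv2.INTER_CUBIC)
cv2.imwrite("pics/c2.png",np.hstack([cr(t,220,225,40,5),cr(s,268,135,40,5)]))
p=x["tool_pos"];print(proj(t,p),proj(s,p))
E
```

```text
[483.54 185.25 231.25] [179.98  -0.02 179.79] [ 15.27  -5.32  98.22   0.03  87.11 -74.53]
[483.35 185.63 231.27] [179.98  -0.02 179.88] [ 15.32  -5.33  98.23   0.02  87.11 -74.57]
[483.27 185.83 231.28] [179.98  -0.01 179.94] [ 15.34  -5.33  98.23   0.02  87.11 -74.6 ]
[483.3  185.9  231.37] [179.99   0.   179.98] [ 15.36  -5.34  98.23   0.01  87.1  -74.63]
[206.33 218.  ] [263.68  97.34]
```

View pics/c2.png

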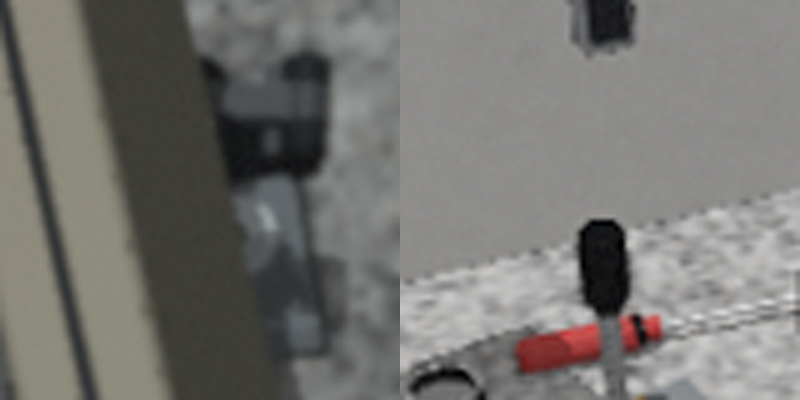

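Side view: the fingers are at (268,97), directly above the rod at (268,140). The TCP has settled on the commanded pose, so I'll descend and grip.

{"fn": "play_rows", "kwargs": {
  "increments": [
    [0.3,[0,0,20],0],
    [0.3,[0,0,20],0],
    [0.3,[0,0,20],0],
    [0.3,[0,0,20],0],
    [0.3,[0,0,16],0],
    [0.3,[0,0,14],0],
    [0.3,[0,0,12],0],
    [0.3,[0,0,9],0],
    [0.3,[0,0,0],0],
    [0.3,[0,0,0],0],
    [0.3,[0,0,0],0]
  ]
}}

```text
time: 5.12
tool_pos: [484.5, 185.2, 101.3]
tcp_rot: [180.0, 0.1, 180.0]
ft_force: [-0.2, -0.0, -0.1]
finger_gap: 55.8
grip_force: 0.0
```

{"fn": "play_rows", "kwargs": {
  "increments": [
    [-1,[0,0,0],0],
    [-1,[0,0,0],0],
    [-1,[0,0,0],0],
    [-1,[0,0,0],0],
    [-1,[0,0,0],0],
    [-1,[0,0,0],0],
    [-1,[0,0,0],0]
  ],
  "force": 50
}}

```text
time: 5.7
tool_pos: [484.5, 185.1, 101.1]
tcp_rot: [180.0, 0.1, 180.0]
ft_force: [-0.7, 1.2, 6.1]
finger_gap: 18.7
grip_force: 48.9
```

```bash
python3 - <<'E'
from h import *
np.set_printoptions(precision=2,suppress=True)
s=snapshot("side");x=sense();print(x["tool_pos"],x["tcp_rot"],x["ft_force"],x["wrist_torque"],x["finger_gap"],x["grip_force"])
c=cv2.resize(s["color"][110:210,220:320,::-1],None,fx=5,fy=5,interpolation=cv2.INTER_CUBIC);cv2.imwrite("pics/c3.png",c)
E
```

```text
[484.5  185.11 101.12] [179.97   0.08 179.95] [0.18 0.6  5.48] [0.11 0.1  0.03] 18.85527149808304 48.9342568412394
```

View pics/c3.png

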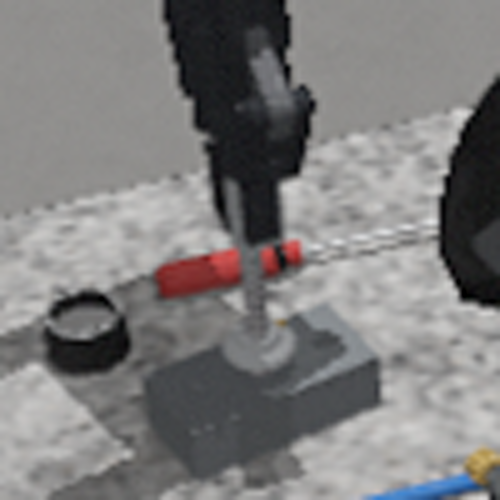

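{"fn": "play_rows", "kwargs": {
  "increments": [
    [-1,[0,0,-4],0],
    [-1,[0,0,-8],0],
    [-1,[0,0,-12],0],
    [-1,[0,0,-14],0],
    [-1,[0,0,-14],0],
    [-1,[0,0,-14],0],
    [-1,[0,0,-12],0],
    [-1,[0,0,-10],0],
    [-1,[0,0,-5],0]
  ]
}}

```text
time: 6.5
tool_pos: [484.5, 185.0, 195.5]
tcp_rot: [180.0, 0.1, 180.0]
ft_force: [0.1, 0.6, -0.7]
finger_gap: 18.9
grip_force: 48.9
```

{"fn": "play_rows", "kwargs": {
  "increments": [
    [-1,[-3,-8,0],0],
    [-1,[-5,-16,0],0],
    [-1,[-6,-18,0],0],
    [-1,[-6,-18,0],0],
    [-1,[-6,-18,0],0],
    [-1,[-6,-18,0],0],
    [-1,[-6,-18,0],0],
    [-1,[-6,-18,0],0],
    [-1,[-5,-16,0],0],
    [-1,[-3,-9,0],0],
    [-1,[-1,-4,0],0],
    [-1,[0,0,0],0]
  ]
}}

```text
time: 7.5
tool_pos: [536.5, 23.0, 192.6]
tcp_rot: [180.0, -0.1, 179.9]
ft_force: [-0.4, 0.8, -0.7]
finger_gap: 18.4
grip_force: 48.9
```

{"fn": "play_rows", "kwargs": {
  "increments": [
    [-1,[0,0,0],0],
    [-1,[0,0,0],0],
    [-1,[0,0,0],0],
    [-1,[0,0,0],0]
  ]
}}

```text
time: 7.83
tool_pos: [536.6, 24.6, 193.3]
tcp_rot: [180.0, 0.0, -180.0]
ft_force: [-0.3, 0.7, -1.4]
finger_gap: 18.5
grip_force: 48.9
```

```bash
python3 - <<'E'
from h import *
np.set_printoptions(precision=2,suppress=True)
s=snapshot("side");t=snapshot("top");x=sense();print(x["tool_pos"],x["tcp_rot"],x["ft_force"],x["wrist_torque"],x["finger_gap"])
def cr(a,x,y,h,k): return cv2.resize(a["color"][y-h:y+h,x-h:x+h,::-1],None,fx=k,fy=k,interpolation=cv2.INTER_CUBIC)
cv2.imwrite("pics/c4.png",np.hstack([cr(s,325,190,40,5),cr(t,313,202,40,5)]))
for n,c in(("s",s),("t",t)):
  for q in("depth_rod","depth_rod_grip","holder_tall_mouth"):
    print(n,q,[(r["p"],w(c,r["xyz"])) for r in pinpoint(q,c)[:1]])
E
```

```text
[536.66  24.34 193.36] [ 180.    0. -180.] [ 0.22 -0.47 -1.93] [0.01 0.01 0.02] 18.538548776773357
s depth_rod [(0.52, array([536.34,  27.35, 101.58]))]
s depth_rod_grip [(0.58, array([533.63,  29.42,  99.02]))]
s holder_tall_mouth [(0.56, array([537.13,  27.62,  70.79]))]
t depth_rod [(0.56, array([532.15,  23.72, 104.08]))]
t depth_rod_grip [(0.59, array([534.34,  22.35, 204.77]))]
t holder_tall_mouth [(0.74, array([537.53,  22.09,  70.22]))]
```

View pics/c4.png

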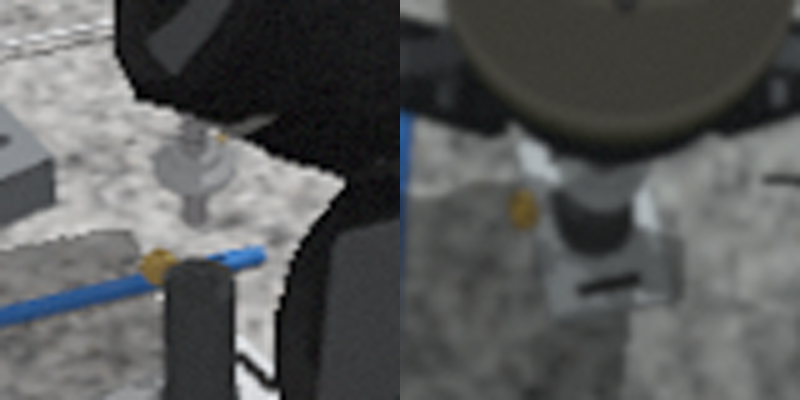

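Side view: the foot is at about (323.8,194.6) and the rim centre at about (324.7,204). Top view: the collar is at about u 312.6 and the tube at about u 311.3. I'll check these numerically from intensity profiles.

```bash
python3 - <<'E'
from h import *
np.set_printoptions(precision=1,suppress=True,linewidth=220)
s=snapshot("side");t=snapshot("top");x=sense();print(x["tool_pos"])
g=s["color"].mean(2)
print("side cols 315-335");
for r in(188,189,190,191,192,193,194,195,196,204,206,208,212,216,220):print(r,g[r,314:336].astype(int))
g=t["color"].mean(2)
print("top cols 300-324")
for r in range(192,216):print(r,g[r,298:326].astype(int))
P=x["tool_pos"]
for z in(74,104,130):print(z,proj(s,[P[0],P[1],z]),proj(t,[P[0],P[1],z]))
for d in([1,0,0],[0,1,0]):
  print(d,proj(s,np.r_[P[:2],74]+d)-proj(s,np.r_[P[:2],74]),proj(t,np.r_[P[:2],74]+d)-proj(t,np.r_[P[:2],74]))
E
```

```text
[536.7  23.8 193.3]
side cols 315-335
188 [179 176 182 191 181 151 133 125 118 122 123 122 120 121 138 149 156 154 157 176 188 189]
189 [191 188 186 189 190 188 180 142 100 104 106 105 113 139 163 169 168 173 188 204 208 197]
190 [192 188 173 164 171 176 182 152  97 104 104  98 119 161 173 168 166 174 187 192 187 175]
191 [190 183 167 156 159 167 175 147 100 106 104 100 126 168 179 169 167 167 171 175 176 175]
192 [192 197 195 185 179 172 159 130  99 105 106  99 129 162 169 161 153 146 142 148 159 167]
193 [192 201 203 202 198 186 166 130  98 105 103  99 118 142 148 138 124 117 119 129 144 156]
194 [191 195 201 201 194 181 173 150 110 106 103 101 122 138 134 122 108 103 113 127 144 161]
195 [193 198 199 197 189 175 172 171 154 126 114 122 137 142 134 124 126 134 146 153 157 162]
196 [196 197 195 194 193 190 182 178 177 162 152 148 150 165 169 167 164 166 174 174 168 166]
204 [ 92  92  92  82  69  56  55  55  48  49  56  63  58  47  55  61  61  68  96 143 165 174]
206 [ 92  87  87  69  42  46  54  55  45  51  48  51  48  46  47  58  58  55 139 173 174 168]
208 [ 90  94 129 115  41  47
[... 2603 characters left out ...]
91]
211 [ 98  88  83  86  89 100 101  88  65  46  37  32  33  30  32  33  33  37  44  55  72  82  85  85  88  94  97  89]
212 [97 86 81 84 87 92 93 89 78 66 54 46 41 40 39 43 47 55 62 74 81 83 85 85 87 90 91 85]
213 [94 85 75 79 84 87 90 90 88 81 77 69 64 59 59 62 71 76 80 84 86 85 85 85 87 87 87 82]
214 [ 91  80  72  77  84  88  98 102  97  91  90  85  81  80  78  80  83  85  86  86  86  84  84  84  86  85  85  80]
215 [ 86  75  68  75  84  90 101 108 106 105 101  94  89  87  86  85  85  86  86  84  81  80  80  82  84  86  86  83]
74 [325.1 206. ] [313.5 200.5]
104 [325.1 193.9] [313.7 197.5]
130 [325.1 182.9] [313.9 194.8]
[1, 0, 0] [ 0.5 -0.1] [-0.  -0.5]
[0, 1, 0] [-0.2 -0.3] [-0.5  0. ]
```

{"fn": "play_rows", "kwargs": {
  "increments": [
    [-1,[-1,1,4],0],
    [-1,[-1.5,1.5,6],0],
    [-1,[0,0,6],0],
    [-1,[0,0,5],0],
    [-1,[0,0,4],0],
    [-1,[0,0,1],0],
    [-1,[0,0,0],0],
    [-1,[0,0,0],0],
    [-1,[0,0,0],0]
  ]
}}

```text
time: 9.08
tool_pos: [539.5, 26.3, 167.7]
tcp_rot: [-180.0, 0.0, 180.0]
ft_force: [-0.1, 0.1, -0.1]
finger_gap: 19.0
grip_force: 48.9
```

```bash
python3 - <<'E'
from h import *
np.set_printoptions(precision=1,suppress=True,linewidth=220)
s=snapshot("side");t=snapshot("top");x=sense();print(x["tool_pos"],x["ft_force"])
def cr(a,x,y,h,k): return cv2.resize(a["color"][y-h:y+h,x-h:x+h,::-1],None,fx=k,fy=k,interpolation=cv2.INTER_CUBIC)
cv2.imwrite("pics/c5.png",np.hstack([cr(s,325,200,24,14)[:560],cr(t,313,202,24,5)[:0]] if 0 else [cr(s,325,200,24,12)]))
g=s["color"].mean(2)
for r in range(196,216):print(r,g[r,312:340].astype(int))
g=t["color"].mean(2)
for r in range(196,214,2):print(r,g[r,298:326].astype(int))
E
```

```text
[539.5  26.3 167.7] [ 0.9 -1.1 -0.4]
196 [105 126 177 200 197 184 145 117 121 124 124 126 125 126 143 154 152 146 127 128 161 176 169 166 158 151 142 128]
197 [ 99 152 182 184 181 185 172 142 128 122 122 128 128 127 126 124 125 124 138 165 178 181 180 183 183 171 150 128]
198 [109 110 151 178 173 171 180 180 158 138 128 120 124 121 118 125 155 163 173 186 185 177 174 186 191 178 141 111]
199 [121 123 120 144 152 149 164 163 160 171 147  99 101  95  95 139 184 198 195 191 191 169 147 157 152 152 150 140]
200 [121 122 116 101  89  90 115 140 153 167 143 100 104 104 100 116 151 167 154 128 126 137 136 130 127 143 167 168]
201 [ 98 101 104 108 104 100 121 124 134 145 120 102 105 106 104  92  76  82 121 139 137 131 123 113 103 105 145 162]
202 [ 95  99 101 102 107 102  92  88  89  71  82 105 107 106 104  84  70  95 117 119 112 103  94  84  71 101 139 154]
203 [108  93  94  96  93  91  77  55  40  44  80 105 108 108 103  84  58  59  68  78  77  83  94 100 107 142 163 167]
204 [109  99  93  89  91  83  64  43  46  43  62  91 106 101  89  61  48  54  58  70  96 142 164 174 179 169 160 163]
2
[... 1630 characters left out ...]
172 164 143 142 152]
202 [ 74  77  86  89  78  59  47  55  68  79  84  86  88  89  89  88  86  85  82  77  68  94 150 176 173 154 142 142]
204 [ 69  70  76  85  84  65  45  36  37  46  57  64  70  76  77  73  68  63  53  42  42  83 140 165 166 152 128 115]
206 [ 69  70  82  98 102  83  54  37  28  33  32  36  36  35  37  37  37  33  33  30  31  53  86 107 113 109 101  99]
208 [ 82  83  95 107 107  99  74  47  32  29  32  31  29  30  29  28  30  31  30  29  40  60  79  92 102 105  99  84]
210 [ 94  89  87  91  96 102  97  76  51  35  31  30  30  31  31  29  31  30  34  43  59  76  83  85  87  93  93  84]
212 [96 85 80 82 86 91 94 88 79 65 53 44 42 41 41 41 46 56 61 72 80 83 85 85 85 87 85 82]
```

View pics/c5.png

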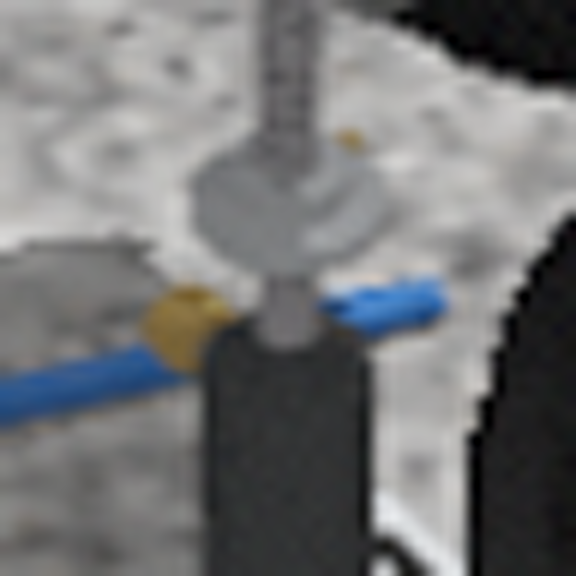

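The side view has the rod foot centred over the tube, with rod and tube both at u≈324.5. The top view has the collar and tube centred at about u 312. Lowering slowly.

{"fn": "play_rows", "kwargs": {
  "increments": [
    [-1,[0,0,1],0],
    [-1,[0,0,1],0],
    [-1,[0,0,1],0],
    [-1,[0,0,1],0],
    [-1,[0,0,1],0],
    [-1,[0,0,1],0],
    [-1,[0,0,1],0],
    [-1,[0,0,0],0]
  ]
}}

```text
time: 9.85
tool_pos: [539.1, 26.3, 160.0]
tcp_rot: [180.0, -0.0, 180.0]
ft_force: [0.3, -0.4, -1.4]
finger_gap: 19.0
grip_force: 48.9
```

{"fn": "play_rows", "kwargs": {
  "increments": [
    [-1,[0,0,1],0],
    [-1,[0,0,1],0],
    [-1,[0,0,1],0],
    [-1,[0,0,1],0],
    [-1,[0,0,1],0],
    [-1,[0,0,1],0],
    [-1,[0,0,1],0],
    [-1,[0,0,1],0],
    [-1,[0,0,0],0]
  ]
}}

```text
time: 10.6
tool_pos: [539.1, 26.4, 152.0]
tcp_rot: [180.0, -0.0, 180.0]
ft_force: [-0.8, 0.5, -1.1]
finger_gap: 18.6
grip_force: 48.9
```

{"fn": "play_rows", "kwargs": {
  "increments": [
    [-1,[0,0,1],0],
    [-1,[0,0,1],0],
    [-1,[0,0,1],0],
    [-1,[0,0,1],0],
    [-1,[0,0,1],0],
    [-1,[0,0,1],0],
    [-1,[0,0,1],0],
    [-1,[0,0,1],0],
    [-1,[0,0,1],0],
    [-1,[0,0,0],0]
  ]
}}

```text
time: 11.43
tool_pos: [539.1, 26.4, 143.0]
tcp_rot: [180.0, -0.0, 180.0]
ft_force: [-0.3, -1.0, -0.9]
finger_gap: 18.8
grip_force: 48.9
```

{"fn": "play_rows", "kwargs": {
  "increments": [
    [-1,[0,0,1],0],
    [-1,[0,0,1],0],
    [-1,[0,0,1],0],
    [-1,[0,0,1],0],
    [-1,[0,0,1],0],
    [-1,[0,0,0],0]
  ]
}}

```text
time: 11.93
tool_pos: [539.2, 26.3, 138.2]
tcp_rot: [180.0, -0.0, 180.0]
ft_force: [-0.2, 1.0, -1.0]
finger_gap: 18.8
grip_force: 49.1
```

{"fn": "play_rows", "kwargs": {
  "increments": [
    [-1,[0,0,0.7],0],
    [-1,[0,0,0.7],0],
    [-1,[0,0,0.7],0],
    [-1,[0,0,0.7],0],
    [-1,[0,0,0],0]
  ]
}}

```text
time: 12.35
tool_pos: [539.3, 26.4, 135.5]
tcp_rot: [180.0, 0.0, 180.0]
ft_force: [0.8, 0.1, 1.4]
finger_gap: 18.4
grip_force: 49.2
```

{"fn": "play_rows", "kwargs": {
  "increments": [
    [-1,[0,0,0.5],0],
    [-1,[0,0,0.5],0],
    [-1,[0,0,0.5],0],
    [-1,[0,0,0],0]
  ]
}}

```text
time: 12.68
tool_pos: [539.2, 26.4, 133.9]
tcp_rot: [180.0, -0.0, 180.0]
ft_force: [0.2, 0.1, 0.9]
finger_gap: 18.7
grip_force: 49.2
```

{"fn": "play_rows", "kwargs": {
  "increments": [
    [-1,[0,0,0.4],0],
    [-1,[0,0,0.4],0],
    [-1,[0,0,0.4],0],
    [-1,[0,0,0.4],0]
  ]
}}

```text
time: 13.02
tool_pos: [539.3, 26.3, 132.4]
tcp_rot: [180.0, 0.0, 180.0]
ft_force: [-0.5, 1.2, 0.8]
finger_gap: 18.6
grip_force: 49.2
```

{"fn": "play_rows", "kwargs": {
  "increments": [
    [-1,[0,0,0.4],0],
    [-1,[0,0,0.4],0],
    [-1,[0,0,0.4],0],
    [-1,[0,0,0.4],0]
  ]
}}

```text
time: 13.35
tool_pos: [539.3, 26.4, 130.8]
tcp_rot: [180.0, 0.0, 180.0]
ft_force: [0.0, 0.4, 1.9]
finger_gap: 18.4
grip_force: 49.2
```

{"fn": "play_rows", "kwargs": {
  "increments": [
    [-1,[0,0,0.4],0],
    [-1,[0,0,0.4],0],
    [-1,[0,0,0.4],0],
    [-1,[0,0,0.4],0]
  ]
}}

```text
time: 13.68
tool_pos: [539.2, 26.4, 129.2]
tcp_rot: [180.0, 0.0, 180.0]
ft_force: [-0.2, 0.6, 2.0]
finger_gap: 18.5
grip_force: 49.2
```

{"fn": "play_rows", "kwargs": {
  "increments": [
    [-1,[0,0,0.4],0],
    [-1,[0,0,0.4],0],
    [-1,[0,0,0.4],0],
    [-1,[0,0,0.4],0]
  ]
}}

```text
time: 14.02
tool_pos: [539.2, 26.3, 127.6]
tcp_rot: [180.0, -0.0, 180.0]
ft_force: [0.3, 0.5, 1.9]
finger_gap: 18.4
grip_force: 49.2
```

{"fn": "play_rows", "kwargs": {
  "increments": [
    [-1,[0,0,0.4],0],
    [-1,[0,0,0.4],0],
    [-1,[0,0,0.4],0],
    [-1,[0,0,0.4],0]
  ]
}}

```text
time: 14.35
tool_pos: [539.9, 26.3, 127.3]
tcp_rot: [-180.0, 0.1, 180.0]
ft_force: [-1.9, 0.6, 11.5]
finger_gap: 19.2
grip_force: 50.3
```

{"fn": "play_rows", "kwargs": {
  "increments": [
    [-1,[0,0,0],0],
    [-1,[0,0,0],0],
    [-1,[0,0,0],0],
    [-1,[0,0,0],0]
  ]
}}

```text
time: 14.68
tool_pos: [539.9, 26.3, 127.3]
tcp_rot: [-180.0, 0.1, 180.0]
ft_force: [-1.6, 0.9, 8.9]
finger_gap: 18.7
grip_force: 50.1
```

{"fn": "play_rows", "kwargs": {
  "increments": [
    [-1,[0,0,0.2],0],
    [-1,[0,0,0.2],0],
    [-1,[0,0,0],0],
    [-1,[0,0,0],0],
    [-1,[0,0,0],0],
    [-1,[0,0,0],0],
    [-1,[0,0,0],0],
    [-1,[0,0,0],0],
    [-1,[0,0,0],0],
    [-1,[0,0,0],0],
    [-1,[0,0,0],0],
    [-1,[0,0,0],0]
  ]
}}

```text
time: 15.68
tool_pos: [540.1, 26.3, 127.3]
tcp_rot: [-180.0, 0.1, 180.0]
ft_force: [-2.6, -0.6, 12.4]
finger_gap: 18.9
grip_force: 50.4
```

```bash
python3 - <<'E'
from h import *
np.set_printoptions(precision=2,suppress=True)
s=snapshot("side");x=sense();print(x["tool_pos"],x["tcp_rot"],x["ft_force"],x["wrist_torque"],x["finger_gap"])
cv2.imwrite("pics/c6.png",cv2.resize(s["color"][165:225,300:350,::-1],None,fx=9,fy=9,interpolation=cv2.INTER_CUBIC))
E
```

```text
[540.08  26.3  127.27] [-179.99    0.12  179.96] [-2.95  0.5  11.  ] [0.12 0.61 0.03] 18.70473893148586
```

View pics/c6.png

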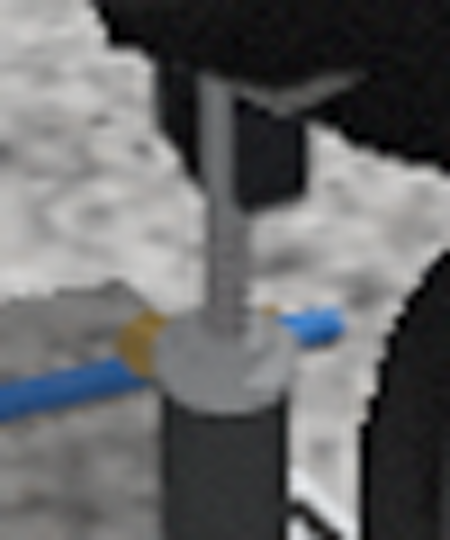

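The collar is flush on the rim at crop (225,370), and the height stays rigid at 127.3 under about 11 N. The rod has stood on the bottom for over a second, so I'll draw it out.

{"fn": "play_rows", "kwargs": {
  "increments": [
    [-1,[0,0,-0.5],0],
    [-1,[0,0,-0.5],0],
    [-1,[0,0,-1],0],
    [-1,[0,0,-2],0],
    [-1,[0,0,-3],0],
    [-1,[0,0,-4],0],
    [-1,[0,0,-4],0],
    [-1,[0,0,-4],0],
    [-1,[0,0,-4],0],
    [-1,[0,0,-4],0],
    [-1,[0,0,-4],0],
    [-1,[0,0,-4],0]
  ]
}}

```text
time: 16.73
tool_pos: [539.3, 26.3, 161.1]
tcp_rot: [-180.0, 0.0, 180.0]
ft_force: [0.1, -0.1, -1.2]
finger_gap: 19.0
grip_force: 48.9
```

{"fn": "play_rows", "kwargs": {
  "increments": [
    [-1,[0,0,-4],0],
    [-1,[0,0,-5],0],
    [-1,[0,0,-6],0],
    [-1,[0,0,-6],0],
    [-1,[0,0,-6],0],
    [-1,[0,0,-5],0],
    [-1,[0,0,-3],0],
    [-1,[0,0,0],0],
    [-1,[0,0,0],0]
  ]
}}

```text
time: 17.48
tool_pos: [539.3, 26.3, 195.7]
tcp_rot: [180.0, 0.0, 180.0]
ft_force: [1.2, 0.5, -0.8]
finger_gap: 18.8
grip_force: 48.9
```

{"fn": "play_rows", "kwargs": {
  "increments": [
    [-1,[3,8,0],0],
    [-1,[5,16,0],0],
    [-1,[6,18,0],0],
    [-1,[6,18,0],0],
    [-1,[6,18,0],0],
    [-1,[6,18,0],0],
    [-1,[6,18,0],0],
    [-1,[6,18,0],0],
    [-1,[5,14,0],0],
    [-1,[3,8,0],0],
    [-1,[2,4,0],0],
    [-1,[0.8,0.8,0],0]
  ]
}}

```text
time: 18.48
tool_pos: [484.0, 185.8, 195.3]
tcp_rot: [-180.0, -0.0, -180.0]
ft_force: [-0.3, -0.2, -1.7]
finger_gap: 18.7
grip_force: 48.9
```

{"fn": "play_rows", "kwargs": {
  "increments": [
    [-1,[0,0,12],0],
    [-1,[0,0,16],0],
    [-1,[0,0,16],0],
    [-1,[0,0,12],0],
    [-1,[0,0,5],0],
    [-1,[0,0,0],0],
    [-1,[0,0,0],0],
    [-1,[0,0,0],0],
    [-1,[0,0,0],0]
  ]
}}

```text
time: 19.23
tool_pos: [485.4, 185.3, 135.8]
tcp_rot: [180.0, 0.1, 179.9]
ft_force: [-0.2, 0.1, -0.5]
finger_gap: 18.7
grip_force: 48.9
```

```bash
python3 - <<'E'
from h import *
np.set_printoptions(precision=2,suppress=True)
s=snapshot("side");t=snapshot("top");x=sense();print(x["tool_pos"],x["tcp_rot"],x["ft_force"],x["wrist_torque"])
def cr(a,x,y,h,k): return cv2.resize(a["color"][y-h:y+h,x-h:x+h,::-1],None,fx=k,fy=k,interpolation=cv2.INTER_CUBIC)
cv2.imwrite("pics/c7.png",np.hstack([cr(s,271,170,30,6),cr(t,228,230,30,6)]))
E
```

```text
[485.19 185.36 135.55] [179.98   0.09 179.96] [-0.54 -0.36 -0.58] [ 0.03  0.01 -0.03]
```

View pics/c7.png

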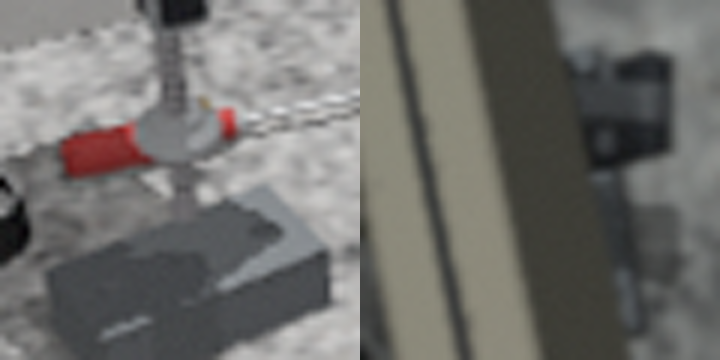

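Side view: the foot hangs about 18 mm above the block, over the middle hole near (271,172). I'll correct x by 0.7 and lower.

{"fn": "play_rows", "kwargs": {
  "increments": [
    [-1,[0.7,-0.3,3],0],
    [-1,[0,0,4],0],
    [-1,[0,0,3],0],
    [-1,[0,0,2],0],
    [-1,[0,0,2],0],
    [-1,[0,0,1],0],
    [-1,[0,0,0],0],
    [-1,[0,0,0],0]
  ]
}}

```text
time: 20.0
tool_pos: [483.9, 184.9, 119.6]
tcp_rot: [-180.0, -0.0, 180.0]
ft_force: [0.0, 0.1, -1.2]
finger_gap: 18.6
grip_force: 48.9
```

{"fn": "play_rows", "kwargs": {
  "increments": [
    [-1,[0,0,0.8],0],
    [-1,[0,0,0.8],0],
    [-1,[0,0,0.8],0],
    [-1,[0,0,0.8],0],
    [-1,[0,0,0.8],0],
    [-1,[0,0,0],0],
    [-1,[0,0,0],0]
  ]
}}

```text
time: 20.58
tool_pos: [483.8, 184.9, 115.5]
tcp_rot: [-180.0, -0.0, 180.0]
ft_force: [1.2, -0.4, -0.3]
finger_gap: 18.3
grip_force: 48.9
```

{"fn": "play_rows", "kwargs": {
  "increments": [
    [-1,[-0.3,0.1,0.8],0],
    [-1,[0,0,0.8],0],
    [-1,[0,0,0.8],0],
    [-1,[0,0,0.8],0],
    [-1,[0,0,0.8],0],
    [-1,[0,0,0],0],
    [-1,[0,0,0],0]
  ]
}}

```text
time: 21.17
tool_pos: [484.1, 185.0, 111.5]
tcp_rot: [-180.0, -0.0, 180.0]
ft_force: [0.4, 0.6, -0.9]
finger_gap: 18.9
grip_force: 48.9
```

{"fn": "play_rows", "kwargs": {
  "increments": [
    [-1,[0,0,1],0],
    [-1,[0,0,1],0],
    [-1,[0,0,1],0],
    [-1,[0,0,1],0],
    [-1,[0,0,1],0],
    [-1,[0,0,1],0],
    [-1,[0,0,1],0],
    [-1,[0,0,0.8],0],
    [-1,[0,0,0],0],
    [-1,[0,0,0],0]
  ]
}}

```text
time: 22.0
tool_pos: [484.1, 185.0, 103.7]
tcp_rot: [180.0, -0.0, 179.9]
ft_force: [-0.1, -0.4, -0.4]
finger_gap: 18.8
grip_force: 48.9
```

{"fn": "play_rows", "kwargs": {
  "increments": [
    [-1,[0,0,0.5],0],
    [-1,[0,0,0.5],0],
    [-1,[0,0,0.5],0],
    [-1,[0,0,0.5],0],
    [-1,[0,0,0.3],0],
    [-1,[0,0,0],0],
    [-1,[0,0,0],0]
  ]
}}

```text
time: 22.58
tool_pos: [484.1, 185.0, 101.5]
tcp_rot: [-180.0, -0.0, 180.0]
ft_force: [-0.4, -0.7, -1.5]
finger_gap: 18.6
grip_force: 48.9
```

{"fn": "play_rows", "kwargs": {
  "increments": [
    [-1,[0,0,0.3],0],
    [-1,[0,0,0.3],0],
    [-1,[0,0,0.2],0],
    [-1,[0,0,0],0],
    [-1,[0,0,0],0]
  ]
}}

```text
time: 23.0
tool_pos: [484.5, 185.0, 101.2]
tcp_rot: [180.0, 0.0, 180.0]
ft_force: [-0.5, -0.7, 3.8]
finger_gap: 18.4
grip_force: 49.4
```

The rod is on the hole's bottom, at the same height as when I grasped it. Releasing.

{"fn": "play_rows", "kwargs": {
  "increments": [
    [-0.4,[0,0,0],0],
    [-0.2,[0,0,0],0],
    [0,[0,0,0],0],
    [0.3,[0,0,0],0],
    [0.3,[0,0,0],0],
    [0.3,[0,0,0],0],
    [0.3,[0,0,0],0],
    [0.3,[0,0,0],0]
  ]
}}

```text
time: 23.67
tool_pos: [484.1, 185.0, 100.6]
tcp_rot: [-180.0, -0.0, 180.0]
ft_force: [-0.0, 0.8, -0.2]
finger_gap: 55.2
grip_force: 0.0
```

{"fn": "play_rows", "kwargs": {
  "increments": [
    [0.3,[0,0,-4],0],
    [0.3,[0,0,-8],0],
    [0.3,[0,0,-15],0],
    [0.3,[0,0,-20],0],
    [0.3,[0,0,-20],0],
    [0.3,[0,0,-20],0],
    [0.3,[0,0,-20],0],
    [0.3,[0,0,-15],0],
    [0.3,[0,0,-8],0],
    [0.3,[0,0,0],0],
    [0.3,[0,0,0],0]
  ]
}}

```text
time: 24.58
tool_pos: [484.3, 185.0, 230.9]
tcp_rot: [180.0, 0.0, 180.0]
ft_force: [-0.2, -1.1, -1.3]
finger_gap: 55.5
grip_force: 0.0
```

```bash
python3 - <<'E'
from h import *
np.set_printoptions(precision=2,suppress=True)
s=snapshot("side");t=snapshot("top");x=sense();print(x["time"],x["tool_pos"],x["ft_force"],x["finger_gap"])
def cr(a,x,y,h,k): return cv2.resize(a["color"][y-h:y+h,x-h:x+h,::-1],None,fx=k,fy=k,interpolation=cv2.INTER_CUBIC)
cv2.imwrite("pics/c8.png",np.hstack([cr(s,271,165,36,6),cr(s,315,215,36,5.0000001)[:0] if 0 else cr(s,315,215,36,6)[:, :360]]))
E
```

```text
24.6833 [483.51 184.8  229.37] [-0.17 -0.1  -0.24] 55.22335699949615
```

View pics/c8.png

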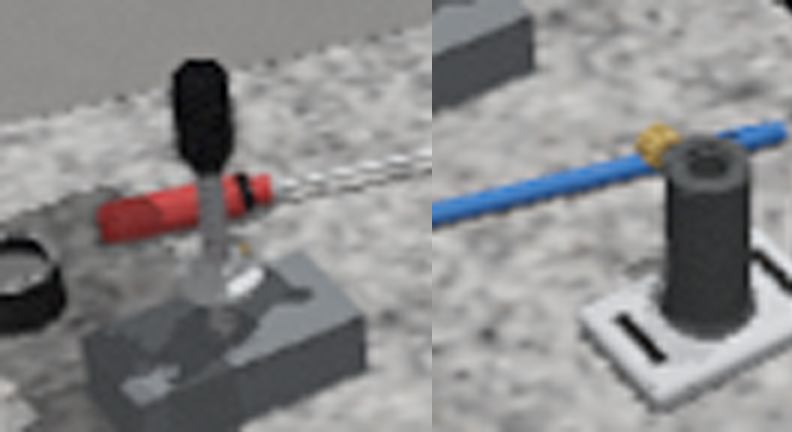

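The rod stands upright in the middle hole with its grip top at (271,139), as at the start. The collar is raised clear of the block, and the holder and pen are undisturbed.

```bash
python3 -c "
from bench import *
print(hand_in())"
```

```text
the job is handed in; nothing more can be done
None
```

The job is handed in: the taller holder's bore is about 36 mm deep by the arm's readings. The rod was pressed on the bottom at about 11 N for over a second and now stands in the block's middle hole with the collar left at its mark.

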